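Extend the telescopic handle of the bar caddy and hold the caddy by it

ROBOT

A 6-joint arm with a two-finger parallel gripper is mounted at the origin on a cart in front of the work surface, level with it; the furniture and walls round the work are solid. World frame = base frame: x ahead of the robot, y to its left, z up, the work surface at z = 0. Lengths are in m, angles in degrees, forces in N, time in s.
With the tool pointing down it reaches from about 0.375 to 0.825 m from the base axis. Payload 5.5 kg.
Tool frame: the origin (TCP) lies on the front face of the gripper's body, between the roots of the fingers; the fingertips stand 73 mm ahead of it and the grasp point (between the pads) lies 54 mm ahead of it; z points along the fingers, y is the direction in which the jaws open and shut (so a half turn about z gives the same grasp; the last joint's range is limited). The gripper opens to 85 mm and grips with 20 to 120 N. Pads are 22 mm wide; open, the fingers measure 114 mm over their backs; the gripper's body (76 mm by 85 mm) begins 54 mm behind the grasp point. The pads swing forward as they close: fully open they stand 13 mm farther back than shut.
Start: joints at [64.802, 17.962, -2.699, 69.339, 0, 90], TCP at [0.255, 0.543, 0.304] pointing down, gripper open.
Joint ranges: [-152.73, 152.73], [-39.44, 99.34], [-58.76, 71.6], [-118.89, 123.64], [-81.53, 83.1], [-180, 180]. Speed limits (degrees/s): [136.94, 136.94, 172.46, 180, 180, 180].

INTERFACE

Orientations are given as a 3x3 rotation matrix whose columns are the frame's x, y, z axes.
In Python, from rig import env, read_camera gives the robot as it stands. Calls block until the motion is done:
- env.reach(position, orientation): joint-space move of the TCP to a pose.
- env.line_to(position, ori=None, max_speed=0.15, max_force=None): straight line of the TCP; ori=None keeps the orientation; max_speed is the mean speed in m/s. With max_force (N) it stops when the force on the tool has changed by that much, and returns True; else False.
- env.move_joints(angles): joint-space move.
- env.gripper_to(opening, f_grip=None): finger opening in m; f_grip is the grip in N (None keeps the last); returns when the fingers have stopped.
- env.hold(seconds).
- env.solve_ik(position, orientation): joint angles nearest the present ones, or None.
- env.read_state(): the state.
- read_camera(name): name is "scene" or "top" or "wrist"; returns a dict with "pixels" (384x512x3 uint8, red, green, blue), "range_z" (384x512 float32, m along the optical axis (not along the pixel's ray), 0 where there is no reading), "fx", "fy", "cx", "cy" (pixels), "extrinsics" (4x4, takes a point from camera to world coordinates); the wrist camera has in their place "mount" (4x4, takes a point from camera to tool coordinates, whose origin is the TCP and whose axes are the flange's). Camera axes: x right, y down, z forward; pixel columns grow to the right and rows downward; lengths in m; the calibration is good to about 2 mm. A picture is of the moment at which its call begins: read the wrist's pose just before it.
A pose or a line that the arm cannot do raises env.MotionError and nothing moves.
- env.hand_in(): hands the job in, once; it reports no verdict.
The state is a dict: "clock": time; "joint_positions": joint angles; "dq": joint speeds; "joint_efforts": joint torques, N m; "tool_pos": TCP position; "orientation": TCP orientation; "contact_force": force on the tool from outside, world axes, zero at the start; "ft_torque": the same for the moment, N m; "finger_gap": finger opening in m.
Only numpy, scipy, OpenCV 4.12 (cv2) and the standard library are available. Lean on these libraries where they do the work, as an engineer would, in place of code of your own. Each camera call takes 0.05 s, during which the arm holds its last target.

TASK

Get the bar caddy ready to be carried off: pinch the cross-bar of its telescopic handle so that the release button in the side of the bar is squeezed in, and, keeping it squeezed, pull the handle up past the first stop to the second (fully out) while the caddy still stands on the worktop. Then lift the caddy gently by the extended handle about 6 cm clear of the worktop, level and with everything still in it, and finish while holding it there: do not put it down or let go. Do not knock over or shove the glass and the jigger that stand nearby.

Things in the scene. Friction and masses are not known exactly. Their poses are not given: they have to be found in the camera images.
- caddy: Bar caddy: open walnut tray 150 mm (its x) by 200 mm (its y), walls 55 mm high and 6 mm thick, floor 6 mm thick, divided in four; loose, 0.6 to 0.9 kg with all it carries. Origin at the centre of its underside, z up. Two dark upright sleeves (24 x 20 mm, top at 135 mm) stand on its y axis, 50 mm either side of the centre; the handle's legs slide in them. What it carries reaches at most 100 mm above its underside.
- bar_mid (a point): Centre of the handle's cross-bar: a rounded walnut bar 26 mm wide (x), 130 mm long (y), 28 mm high (z), axes parallel to the caddy's, joined at its ends to two round legs 50 mm either side of the centre. Pushed down, its centre is 160 mm above the caddy's underside, with at least 70 mm of free space under its middle; it rises with the handle. In the middle of its -x side sits the release button.
- release (a joint): Release button: a ribbed brass paddle 36 mm long (y) and 16 mm high (z) in the middle of the bar's -x face, standing 8 mm proud; slides into the bar, along the bar's +x. Value in m: 0 out, 0.006 fully in (then 2 mm proud, so bar and button measure 34 mm across at rest and 28 mm squeezed). Its spring needs 2 N to start and 5 N fully in; it returns when let go. It unlatches the handle from about 0.005 on; otherwise the handle is locked at each stop and cannot be pulled.
- handle (a joint): Telescopic handle, value in m along the caddy's z: 0 pushed down (start), 0.045 first stop (locks there only if the button is out), 0.090 second stop, the firm end of travel. Slides with about 1 N of friction plus 1 N of weight; while the button is held in it is free to slide down again.
- salt_shaker_mid (a point): Middle of the salt shaker, 44 mm across, 90 mm high, standing loose in the caddy's compartment at -x, +y.
- stopper_0_mid (a point): Middle of the bottle stopper, 31 mm across, 45 mm high, standing loose in the caddy's compartment at +x, -y.
- lime_1_mid (a point): Middle of the lime, about 53 x 43 x 44 mm, loose in the caddy's compartment at +x, +y.
- rocks_0_mid (a point): Middle of an empty clear tumbler, 81 mm across, 93 mm high, standing on a round coaster 8 mm thick to the right of the caddy (another like it stands far right at the back). Not to be disturbed.
- jigger_mid (a point): Middle of a brass double-cone measure, 44 mm across, 78 mm high, standing to the right of the caddy, farther back. Not to be disturbed.
Things that resemble listed ones, but are neither listed nor needed, are in the scene too. What is shaped like the part that bears salt_shaker_mid but red is not meant.

How it is judged:
By the outcome, as a careful person would: the job done as asked, in the order asked, and still so for the second after the job is handed in, while the arm keeps its last pose, push and grip.
It also fails if it takes over 32 s, if anything falls off the work surface, if the arm or the gripper's body presses on something with over 40 N, if the wrist force passes 120 N, or if a joint passes its speed limit or range.

## Working session

There is one attempt and no reset: what is moved stays moved. The work goes in short steps, each a Python script; the robot and the scene stay as the last script left them, time stands still between calls to the robot, and variables do not carry over. Pictures are saved under pics/ and viewed, and the job is handed in when it is done.

```bash
ls; mkdir -p pics; python3 - <<'E'
from rig import env, read_camera
import cv2,pickle
for n in ("scene","top"):
    c=read_camera(n); pickle.dump(c,open(f"{n}.pkl","wb"))
    cv2.imwrite(f"pics/{n}0.png",c["pixels"][:,:,::-1])
    print(n,c["fx"],c["extrinsics"].round(3).tolist())
s=env.read_state();print(s["clock"],s["orientation"],s["contact_force"],s["finger_gap"])
E
```

```text
pics
scene 418.9303511335205 [[-0.758, -0.407, 0.51, 0.016], [-0.652, 0.444, -0.614, 0.517], [0.023, -0.798, -0.602, 0.707], [0.0, 0.0, 0.0, 1.0]]
top 430.09512090569035 [[0.026, -0.975, 0.222, 0.26], [-1.0, -0.024, 0.009, -0.079], [-0.003, -0.222, -0.975, 1.194], [0.0, 0.0, 0.0, 1.0]]
0.1 [[-9.04842900e-01  4.25745166e-01 -6.17050315e-04]
 [ 4.25745611e-01  9.04841837e-01 -1.38749751e-03]
 [-3.23874185e-05 -1.51817374e-03 -9.99998847e-01]] [ 0.03364321 -0.00944536  0.67809164] 0.08516216381597783
```

View pics/scene0.png

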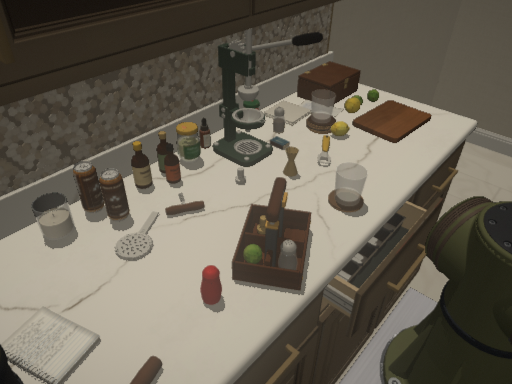

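View pics/top0.png

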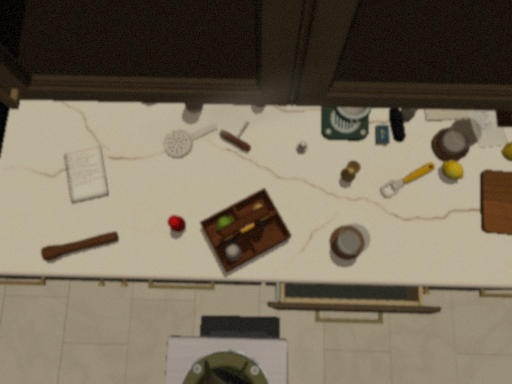

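The scene shows the caddy with the bar at about (278,210). In the top view the caddy is at about (245,230), the glass at (347,242), the jigger at (350,172). Next I enlarge the crops and measure the bar.

```bash
cat > h.py <<'E'
import numpy as np,cv2,pickle
def pts(c,E=None):
    E=c["extrinsics"] if E is None else E
    z=c["range_z"];v,u=np.mgrid[:z.shape[0],:z.shape[1]]
    P=np.stack([(u-c["cx"])/c["fx"]*z,(v-c["cy"])/c["fy"]*z,z],-1)
    W=P@E[:3,:3].T+E[:3,3]; W[z==0]=np.nan
    return W
E
python3 - <<'E'
from h import *
for n,(u0,u1,v0,v1) in dict(top=(190,380,150,280),scene=(220,380,130,290)).items():
    c=pickle.load(open(n+".pkl","rb"));W=pts(c)
    cv2.imwrite(f"pics/{n}_crop.png",cv2.resize(c["pixels"][v0:v1,u0:u1,::-1],None,fx=600/(v1-v0) if n=="scene" else 4,fy=600/(v1-v0) if n=="scene" else 4,interpolation=cv2.INTER_CUBIC))
    sub=W[v0:v1,u0:u1].reshape(-1,3)
    for lo,hi in ((.15,.19),(.12,.145),(.045,.06)):
        m=(sub[:,2]>lo)&(sub[:,2]<hi)&(sub[:,0]>0.3)&(sub[:,0]<0.62)&(sub[:,1]<.15)&(sub[:,1]>-.2)
        p=sub[m]
        if len(p)<5: print(n,lo,len(p));continue
        r=cv2.minAreaRect(p[:,:2].astype(np.float32))
        print(n,lo,len(p),"zmax/med",p[:,2].max().round(4),np.median(p[:,2]).round(4),r)
    t=W[200:260,20:60].reshape(-1,3) if n=="top" else W[180:200,80:240].reshape(-1,3)
    print(n,"table z",np.nanmedian(t[:,2]))
E
```

```text
top 0.15 647 zmax/med 0.1798 0.1717 ((0.43097835779190063, -0.0429726243019104), (0.035380396991968155, 0.12903223931789398), 30.40644073486328)
top 0.12 35 zmax/med 0.1368 0.1331 ((0.4237710237503052, -0.04598213732242584), (0.0047020502388477325, 0.12166129052639008), 29.872488021850586)
top 0.045 847 zmax/med 0.0598 0.053 ((0.4346695840358734, -0.0406169593334198), (0.1511019766330719, 0.2002071589231491), 29.955114364624023)
top table z -0.0006673276611137702
scene 0.15 622 zmax/med 0.1749 0.1706 ((0.4312061667442322, -0.03994161635637283), (0.034672752022743225, 0.1299763321876526), 30.175294876098633)
scene 0.12 123 zmax/med 0.1396 0.1325 ((0.40897223353385925, 0.006496429443359375), (0.026975257322192192, 0.02329147979617119), 40.33605194091797)
scene 0.045 1202 zmax/med 0.06 0.0516 ((0.42450687289237976, -0.014650359749794006), (0.15821489691734314, 0.2545093297958374), 28.376724243164062)
scene table z -0.0006775527483094401
```

```bash
sed -n 1,3p h.py >/dev/null
```

```text
(no output)
```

View pics/top_crop.png

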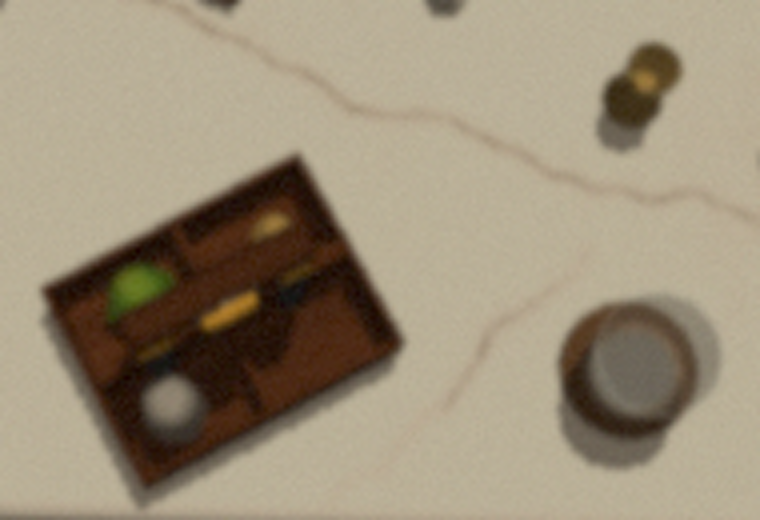

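View pics/scene_crop.png

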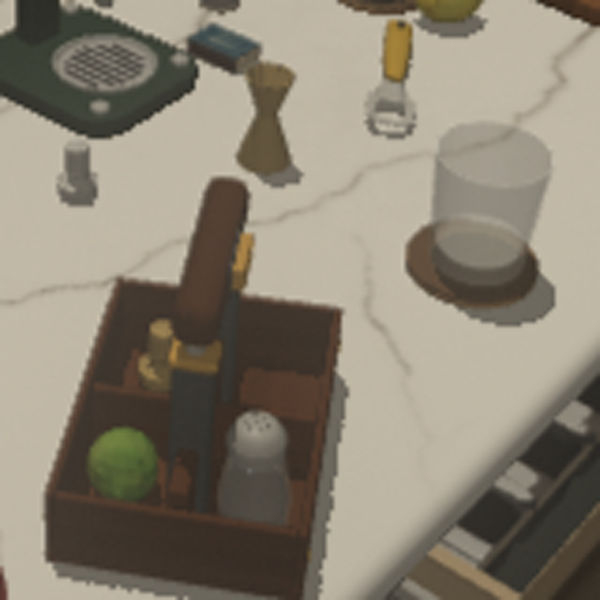

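Both cameras agree: the bar centre is at about (0.4346, -0.040), yaw 30°, with its top at about 0.174. The shaker sits toward -x,+y, so the button (-x side) faces the robot. Next I hover and check with the wrist camera.

```bash
cat >> h.py <<'E'
def R(yaw):
    c,s=np.cos(np.radians(yaw)),np.sin(np.radians(yaw))
    y=np.array([c,s,0]);z=np.array([0,0,-1.]);return np.stack([np.cross(y,z),y,z],1)
E
python3 - <<'E'
from h import *
from rig import env, read_camera
for y in (30.2,210.2): 
    q=env.solve_ik([.4311,-.042,.29],R(y)); print(y,None if q is None else np.round(q,1))
best=min((30.2,210.2),key=lambda y:abs(env.solve_ik([.4311,-.042,.29],R(y))[5]))
print(best)
env.reach([.4311,-.042,.29],R(best))
s=env.read_state();c=read_camera("wrist")
pickle.dump((s,c),open("w.pkl","wb"))
cv2.imwrite("pics/w1.png",c["pixels"][:,:,::-1])
T=np.eye(4);T[:3,:3]=s["orientation"];T[:3,3]=s["tool_pos"]
W=pts(c,T@c["mount"]);p=W.reshape(-1,3)
print(s["clock"],s["tool_pos"],s["contact_force"])
for lo,hi in((.15,.19),(.165,.19),(.045,.06)):
    m=(p[:,2]>lo)&(p[:,2]<hi)&(np.hypot(p[:,0]-.4345,p[:,1]+.04)<.15);q=p[m]
    print(lo,m.sum(),np.median(q[:,2]) if len(q) else 0,cv2.minAreaRect(q[:,:2].astype(np.float32)) if len(q)>5 else 0)
E
```

```text
30.2 [ -5.6   0.4 -25.5  64.2   0.   54.2]
210.2 [  -5.6    0.4  -25.5   64.2    0.  -125.8]
30.2
2.2833 [ 0.43139137 -0.04146763  0.29005846] [0.88723965 0.35422527 0.16256535]
0.15 7849 0.17267949420785753 ((0.43169260025024414, -0.04078236222267151), (0.034756261855363846, 0.12798389792442322), 30.0230712890625)
0.165 7735 0.1727113302198822 ((0.43185698986053467, -0.040829017758369446), (0.03451826423406601, 0.1277386099100113), 30.0230712890625)
0.045 6344 0.0535240657001623 ((0.4358058571815491, -0.039582088589668274), (0.1505744606256485, 0.2002379447221756), 30.039316177368164)
```

View pics/w1.png

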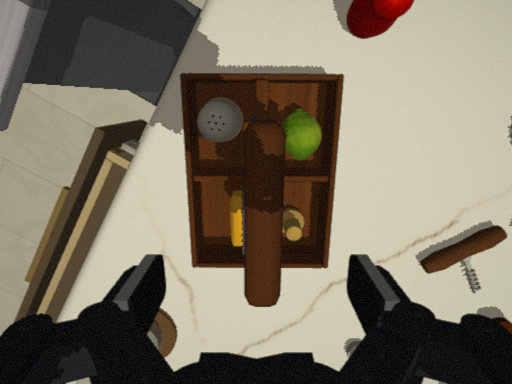

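The wrist view agrees within about 1 mm. The bar is at columns 245–283 and the brass button shows on the left (-x) side around (237,218). The measured width of 34.7 mm matches bar plus button. Next I descend and close in steps, following the button in.

```bash
python3 - <<'E'
from h import *
from rig import env, read_camera
C=np.array([.435,-.0393]);X=np.array([np.cos(np.radians(30)),np.sin(np.radians(30))])
def P(c,z=.213): return [*(C+c*X),z]
def rep(t):
    s=env.read_state();f=np.array(s["contact_force"]);print(t,round(s["clock"],2),"gap",round(s["finger_gap"],4),"fx,fy,fz",f.round(2),"along",round(float(f[:2]@X),2),np.round(s["tool_pos"],4))
rep("start")
env.line_to(P(-.004,.290),R(30),max_speed=.15)
print(env.line_to(P(-.004),max_speed=.12,max_force=8)); rep("down")
env.gripper_to(.040,20); rep("40")
env.gripper_to(.036,20); rep("36")
s=env.read_state();c=read_camera("wrist");cv2.imwrite("pics/w2.png",c["pixels"][:,:,::-1])
E
```

```text
start 2.33 gap 0.0851 fx,fy,fz [ 0.21 -0.19  0.08] along 0.09 [ 0.4314 -0.0414  0.29  ]
False
down 3.38 gap 0.0856 fx,fy,fz [-0.03 -0.99 -0.13] along -0.52 [ 0.4319 -0.0414  0.2135]
40 3.88 gap 0.0402 fx,fy,fz [-0.52 -0.79 -0.28] along -0.85 [ 0.4316 -0.0413  0.2131]
36 4.1 gap 0.0356 fx,fy,fz [0.18 0.09 0.34] along 0.2 [ 0.4315 -0.0413  0.213 ]
```

View pics/w2.png

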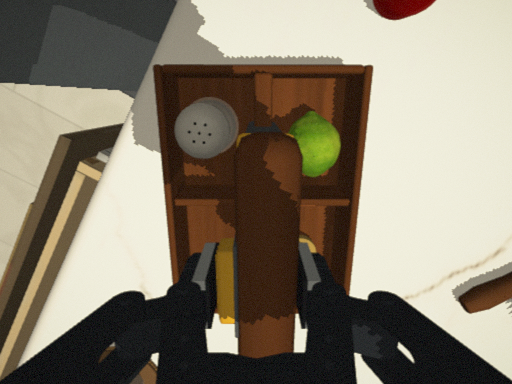

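The pads straddle the bar: the button (col 227, rows 238–322) lies fully between the pads, with no contact force. Now squeeze.

```bash
cat >> h.py <<'E'
C=np.array([.435,-.0393]);X=np.array([np.cos(np.radians(30)),np.sin(np.radians(30))])
def P(c,z=.213): return [*(C+c*X),z]
def rep(t):
    from rig import env
    s=env.read_state();f=np.array(s["contact_force"]);print(t,round(s["clock"],2),"gap",round(s["finger_gap"],4),"f",f.round(2),"along",round(float(f[:2]@X),2),np.round(s["tool_pos"],4))
E
python3 - <<'E'
from h import *
from rig import env, read_camera
for g,c in ((.034,-.004),(.032,-.003),(.030,-.002),(.028,-.001)):
    env.gripper_to(g,30); rep(g)
    env.line_to(P(c),max_speed=.02); rep(c)
env.gripper_to(.02,45); rep("grip")
c=read_camera("wrist");cv2.imwrite("pics/w3.png",c["pixels"][:,:,::-1])
E
```

```text
0.034 4.37 gap 0.0339 f [ 2.3   1.21 -0.35] along 2.6 [ 0.4319 -0.0412  0.2131]
-0.004 4.62 gap 0.0339 f [ 2.76  1.8  -0.1 ] along 3.29 [ 0.4318 -0.0412  0.2131]
0.032 4.83 gap 0.032 f [3.61 4.09 2.03] along 5.17 [ 0.4322 -0.041   0.2134]
-0.003 5.08 gap 0.032 f [2.77 3.49 1.96] along 4.14 [ 0.4327 -0.0407  0.2132]
0.03 5.3 gap 0.0304 f [3.   3.9  3.58] along 4.55 [ 0.4331 -0.0405  0.2135]
-0.002 5.55 gap 0.0299 f [2.59 2.97 5.37] along 3.73 [ 0.4335 -0.0402  0.2132]
0.028 5.77 gap 0.0283 f [3.75 4.94 4.86] along 5.72 [ 0.434  -0.04    0.2135]
-0.001 6.02 gap 0.0282 f [2.21 3.46 5.32] along 3.64 [ 0.4344 -0.0398  0.2133]
grip 6.23 gap 0.0271 f [4.3  4.24 7.42] along 5.84 [ 0.4346 -0.0397  0.2135]
```

View pics/w3.png

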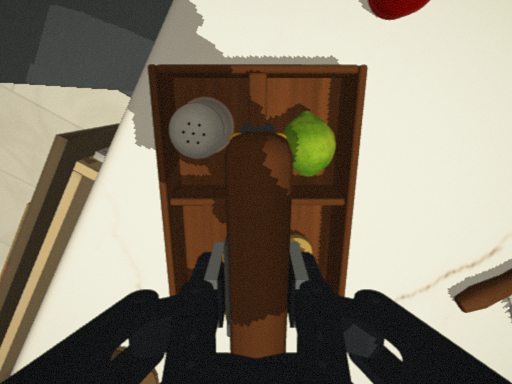

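The gap is 27 mm, so the button is squeezed in. About 5 N of side load remains; I relieve that, then pull.

```bash
python3 - <<'E'
from h import *
from rig import env, read_camera
for c in (.0005,.0015):
    env.line_to(P(c,.214),max_speed=.02); rep(c)
c=.0015
r=env.line_to(P(c,.224),max_speed=.05); rep(".224")
E
```

```text
0.0005 6.53 gap 0.0271 f [ 0.7  -0.36  0.86] along 0.42 [ 0.4348 -0.0395  0.2135]
0.0015 6.78 gap 0.0273 f [-4.2  -2.76  3.25] along -5.01 [ 0.435  -0.0393  0.2136]
.224 7.13 gap 0.0269 f [-3.78 -2.4  -0.49] along -4.47 [ 0.4357 -0.0386  0.224 ]
```

```bash
python3 - <<'E'
from h import *
from rig import env, read_camera
env.line_to(P(.0007,.234),max_speed=.06); rep(".234")
print(env.line_to(P(.0007,.262),max_speed=.06,max_force=5)); rep(".262")
c=read_camera("scene");cv2.imwrite("pics/s2.png",cv2.resize(c["pixels"][100:300,200:400,::-1],(600,600)))
E
```

```text
.234 7.45 gap 0.0268 f [ 0.24  1.55 -0.16] along 0.99 [ 0.436  -0.0386  0.2346]
False
.262 8.07 gap 0.027 f [ 0.28  1.86 -1.29] along 1.17 [ 0.4359 -0.0388  0.2623]
```

View pics/s2.png

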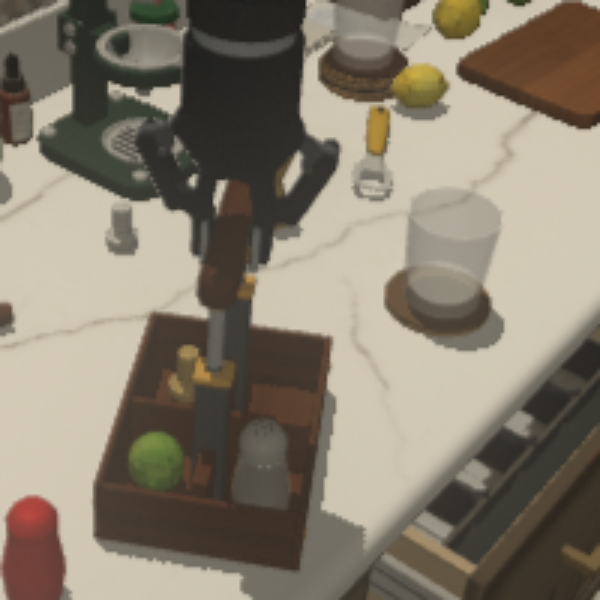

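The handle is extending (bright leg at (215,340)) past the first stop, and the caddy is still on the worktop. I continue to the end stop.

```bash
python3 - <<'E'
from h import *
from rig import env, read_camera
print(env.line_to(P(.0007,.299),max_speed=.07,max_force=6)); rep(".299")
z=.299
while z<.3075:
    z+=.0015; env.line_to(P(.0007,z),max_speed=.02); rep(round(z,4))
    if env.read_state()["contact_force"][2]<-4: break
c=read_camera("scene");cv2.imwrite("pics/s3.png",cv2.resize(c["pixels"][100:300,200:400,::-1],(600,600)))
W=pts(c);p=W.reshape(-1,3)
m=(p[:,2]>.045)&(p[:,2]<.065)&(np.hypot(p[:,0]-.435,p[:,1]+.04)<.14);print("rim z pct",np.percentile(p[m,2],[25,50,75]))
E
```

```text
False
.299 8.79 gap 0.0273 f [0.56 1.65 0.22] along 1.31 [ 0.4357 -0.0389  0.2991]
0.3005 9.04 gap 0.0272 f [ 0.12  1.38 -1.28] along 0.79 [ 0.4356 -0.039   0.3003]
0.302 9.29 gap 0.0269 f [ 0.85  2.17 -1.2 ] along 1.82 [ 0.4356 -0.039   0.302 ]
0.3035 9.54 gap 0.0267 f [ 0.88  1.6  -1.43] along 1.57 [ 0.4357 -0.0389  0.3036]
0.305 9.79 gap 0.0271 f [-1.09  0.2  -7.36] along -0.84 [ 0.4349 -0.039   0.3043]
rim z pct [0.04847395 0.05230197 0.05418833]
```

View pics/s3.png

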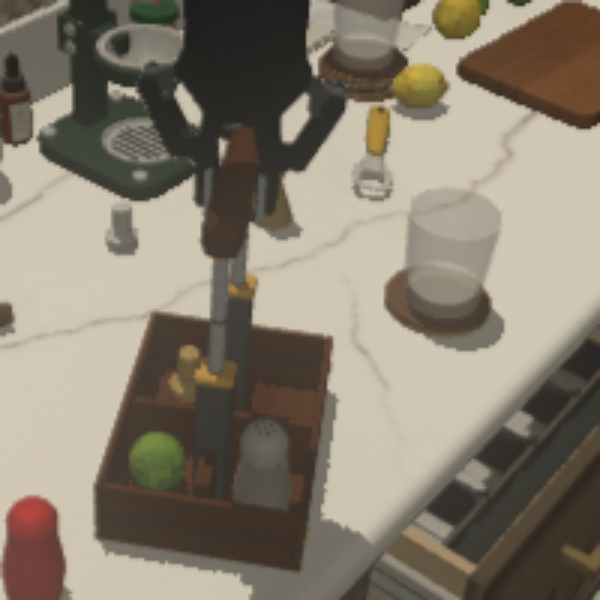

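The stop is felt at 0.304 (90 mm of travel, force up to 7 N), with the caddy standing. I firm the grip and lift gently.

```bash
python3 - <<'E'
from h import *
from rig import env, read_camera
env.gripper_to(.015,75); rep("grip75")
def look(n):
    c=read_camera("scene");cv2.imwrite(f"pics/{n}.png",cv2.resize(c["pixels"][80:300,190:410,::-1],(600,600)))
env.line_to(P(.0003,.315),max_speed=.025); rep(".315")
env.line_to(P(.0003,.325),max_speed=.025); rep(".325")
look("s4")
E
```

```text
grip75 10.06 gap 0.0261 f [-0.57  0.14 -7.09] along -0.43 [ 0.4354 -0.039   0.3047]
.315 10.61 gap 0.0263 f [ 0.42  0.33 -7.07] along 0.53 [ 0.4354 -0.0392  0.3152]
.325 11.16 gap 0.0262 f [ 0.37 -0.39 -6.94] along 0.12 [ 0.4353 -0.0391  0.3251]
```

View pics/s4.png

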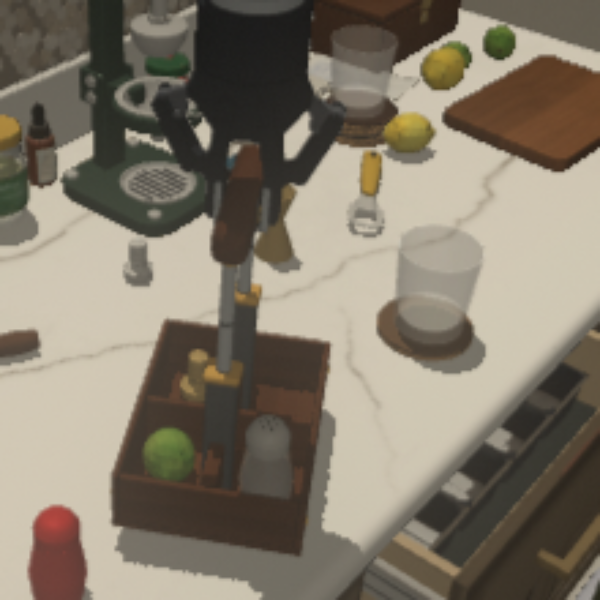

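The caddy is clear by about 2 cm (shadow separated at (130,545)) and carries about 7 N; it looks level. Continuing to 6 cm.

```bash
python3 - <<'E'
from h import *
from rig import env, read_camera
env.line_to(P(.0003,.3655),max_speed=.035); rep(".3655")
env.hold(.5); rep("hold")
c=read_camera("scene");cv2.imwrite("pics/s5.png",cv2.resize(c["pixels"][80:300,190:410,::-1],(600,600)))
t=read_camera("top");cv2.imwrite("pics/t5.png",cv2.resize(t["pixels"][150:280,190:380,::-1],None,fx=4,fy=4))
for k in (c,t):
    p=pts(k).reshape(-1,3)
    d=p[:,:2]-C;Y=np.array([-X[1],X[0]]);a=d@X;b=d@Y
    m=(p[:,2]>.1)&(p[:,2]<.13)&(abs(a)<.09)&(abs(b)<.115)&((abs(a)>.067)|(abs(b)>.092))
    for _ in range(3):
        A=np.c_[a[m],b[m],np.ones(m.sum())];co=np.linalg.lstsq(A,p[m,2],rcond=None)[0]
        res=p[:,2]-(np.c_[a,b,np.ones(len(a))]@co); m=m&(abs(res)<.004)
    print("rim n",m.sum(),"tilt deg",np.degrees(co[:2]).round(2),"z",co[2].round(4))
E
```

```text
.3655 12.52 gap 0.0262 f [-0.59  0.42 -7.23] along -0.3 [ 0.4351 -0.0392  0.3652]
hold 13.02 gap 0.026 f [-0.26  0.75 -8.18] along 0.15 [ 0.4353 -0.0391  0.3655]
rim n 520 tilt deg [-0.41 -0.03] z 0.1122
rim n 196 tilt deg [0.34 0.07] z 0.1153
```

View pics/s5.png

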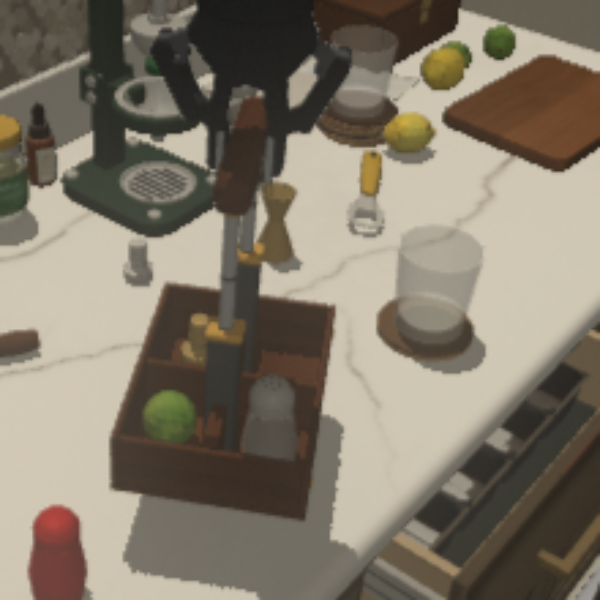

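View pics/t5.png

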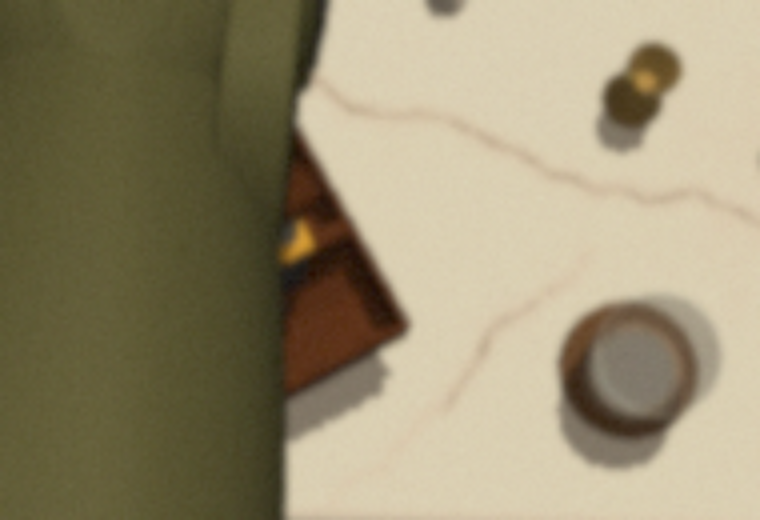

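The caddy hangs level (tilt under 0.5°), with its rim at about 0.115. Shaker, lime and stopper are in place, and the glass and jigger have not moved.

```bash
python3 - <<'E'
from h import *
from rig import env
rep("final"); env.hand_in()
E
```

```text
final 13.12 gap 0.026 f [ 0.18  0.52 -7.77] along 0.42 [ 0.4353 -0.0392  0.3655]
the job is handed in; nothing more can be done
```

I handed the job in at 13.1 s with the arm still holding the caddy about 6 cm above the worktop by its fully extended handle.

**Squeeze and pull:** I squeezed the bar and button to a 27 mm gap. Keeping that squeeze, I pulled the handle past the first stop to the second. The end stop showed as a force jump to about 7 N after roughly 90 mm of travel, with the caddy still standing on the worktop.

**Lift:** I raised the grip to 75 N and lifted about 6 cm straight up.

**Last checks:**
- **Level:** the tilt of the rim measured under 0.5° in both cameras.
- **Height:** the rim was at about 0.112 m in the scene camera and 0.115 m in the top camera, against about 0.115 m expected. The top camera saw only part of the rim because the arm was in the way.
- **Grip:** it held steady at a 26 mm gap, carrying about 8 N.
- **Contents and neighbours:** the shaker, lime and stopper were all in place. The glass and jigger had not moved.

While I was squeezing the button, the side load on the bar reached about 6 N, and I relieved it before pulling. The caddy may have shifted about a millimetre on the worktop then.

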